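# Draw the bearing cap with the screw-in puller

### The job

The bearing cap of the lens edger's spindle housing has to come off for cleaning. Take the puller from its wooden stand, find the thread start in the cap by feel and screw the puller in clockwise until it holds, then draw the cap straight up with the puller, not with the fingers. Lower the cap gently, without dropping it, onto the two pins of the service cradle until it lies flat, leave the puller standing in it, and do not disturb the spectacles, bottle and screwdriver.

Things in the scene. Friction and masses are not known exactly. Their poses are not given: they have to be found in the camera images.
- puller_grip (a point): Centre of the puller's square dark-steel grip, 30 x 30 mm, 45 mm tall, faces square to this point's x and y, z up. The puller is a steel rod 110 mm long, 0.30 kg, standing upright in the stand. Below this point: grip underside 22.5 mm, then an 18 mm thick shaft, a round collar 48 mm across from 58.5 to 64.5 mm, then the 18 mm thick threaded end down to the nose at 87.5 mm.
- puller_bar (a point): Centre of the cross bar through the puller's lower end, 79.5 mm below the grip centre, same axes. The bar is 34 mm long along this x axis, 8 mm wide and 8 mm tall; its two ends are the thread lugs (half a turn gives the same fit). Its top is 11 mm below the collar's underside.
- puller_nose (a point): Lower end of the puller, on its axis, 8 mm below the cross bar's centre, 23 mm below the collar's underside; same axes as puller_grip. Once the bar has dropped through and the collar rests on the cap, turning clockwise seen from above draws the lugs under the ring, to a firm stop after 0.9 to 1.5 rad (0.5 N m is tight enough). The other way it stops after about 0.5 rad.
- cap: Bearing cap, aluminium, 0.34 to 0.5 kg: a plate 64 (x) x 124 (y) x 16 mm thick, with a hollow round spigot 54 mm across reaching 20 mm below it. Origin: centre of the plate's underside; z up. 12 mm through holes at y = +46 and -46 mm. It sits over the housing's pins, so it cannot turn; spring seals hold it: drawing it off takes about 10 to 20 N with the weight, and 20 mm of straight upward travel.
- cap_mouth (a point): Centre of the cap's top face, 16 mm above the cap's origin, same axes as the cap. Here opens a round mouth 38 mm across and 5 mm deep, with the thread ring at its bottom. When the puller is through the ring, its collar rests on this face and its nose is 23 mm below this point.
- cap_ring (a point): Centre of the thread ring's top, 5 mm below cap_mouth; axes of the cap, NOT of the ring. The ring's opening is 21 mm across, with two opposite slots along the cap's x axis give or take 0.5 rad: the angle differs each time and is not reported. A bar within about 0.15 rad of the slots drops through; else it rests on the ring, its nose about 9 mm below cap_mouth (14 mm higher than when through).
- housing: Fixed grey spindle housing 150 (x) x 160 (y) x 70 mm tall with a short motor on its +x side, reaching x = 120 mm. Origin: centre of its underside, z up. A 60 mm bore opens in its top; two pins 10 mm thick, tapered, stand 14 mm above the top at y = +46 and -46 mm. The cap starts seated here, its origin 70 mm above this one, with the same axes.
- stand: Fixed wooden block 90 x 90 x 45 mm with a 42 mm round hole, 32 mm deep, in which the puller stands on its collar at the start. Origin: centre of its underside.
- cradle_seat (a point): Middle of the fixed aluminium service cradle, level with its two pads 45 mm above the table, on which the cap's plate shall rest. Between the pads are 70 mm for the spigot. Each pad has a pin, 10 mm thick, tapered, 14 mm tall, at y = +46 and -46 mm in this frame; z up. The cap is home when its origin is here with its y axis along this y axis, either way round.
- cradle: The service cradle's base, 100 (x) x 150 (y) x 10 mm, fixed. Origin: centre of its underside, 45 mm below cradle_seat, same axes.
- spectacles: A bystander: spectacles with a dark frame and open temples, about 146 x 136 mm, 26 mm tall, lying on the table. Origin between the temples, on the table.
- bottle: A bystander: amber bottle 44 mm across, 100 mm tall, standing. Origin: centre of its underside.
- screwdriver: A bystander: screwdriver 170 mm long lying on the table. Origin near its middle.
Things that resemble listed ones, but are neither listed nor needed, are in the scene too. What is shaped like the part that bears puller_grip but green, pink or red is not meant.

How it is judged:
By the outcome, as a careful person would: the job done as asked, in the order asked, and still so for the second after the job is handed in, with the robot touching nothing.
It also fails if it takes over 67 s, if anything falls off the work surface, if the arm or the gripper's body presses on something with over 40 N, if the wrist force passes 120 N, or if a joint passes its speed limit or range.

### The arm

A 6-joint arm with a two-finger parallel gripper is mounted at the origin on the work surface. World frame = base frame: x ahead of the robot, y to its left, z up, the work surface at z = 0. Lengths are in m, angles in degrees, forces in N, time in s.
With the tool pointing down it reaches from about 0.35 to 0.775 m from the base axis. Payload 5.5 kg.
Tool frame: the origin (TCP) lies between the finger pads; the fingertips stand 14 mm ahead of it and the grasp point (between the pads) lies 5 mm behind it; z points along the fingers, x is the direction in which the jaws open and shut, and the axes are right-handed (so a half turn about z gives the same grasp; the last joint's range is limited). The gripper opens to 85 mm and grips with 20 to 120 N. Pads are 22 mm wide; open, the fingers measure 114 mm over their backs; the gripper's body (76 mm by 85 mm) begins 54 mm behind the grasp point. The pads swing forward as they close: fully open they stand 13 mm farther back than shut.
Start: joints at [-78.358, 17.945, 2.641, 74.691, 0, 82.002], TCP at [0.193, -0.542, 0.245] pointing down, gripper open.
Joint ranges: [-158.12, 158.12], [-49.38, 96.58], [-58.88, 72.47], [-126.05, 133.96], [-84.25, 85.87], [-180, 180]. Speed limits (degrees/s): [147.25, 147.25, 180, 180, 180, 180].

### API

Orientations are given as [roll, pitch, yaw] about the fixed x, y, z axes, in that order (R = Rz(yaw) Ry(pitch) Rx(roll)).
In Python, from bench import arm gives the robot as it stands.
- The arm moves only by the shell command python3 -m inch 'ROWS' [FORCE]. ROWS is text: rows parted by semicolons, each of 7 numbers parted by spaces: the closure, from 0 (fully open) to 1 (shut), then the shift along the tool's x, y, z in m, then the turn, a rotation vector about the tool's x, y, z in rad. A call has 1 to 10 rows; each row is the pose to reach, as a shift and turn from the pose commanded when the call began, along the tool's axes at that moment; what a row does not reach only later rows make up. A row lasts 1/10 s, in which the tool goes at most 50 mm and 8.59 degrees, less where a joint would pass 70% of its speed; a pose out of reach is approached as far as the arm can. A call with a gripper value outside its range is refused whole. The fingers move at their own pace and stop on an object; FORCE is the grip in N (left out, the last holds). Time passes only in rows, so rows that repeat a pose let the fingers close. It gives the time, the measured TCP pose, the force and the opening at its end, in the units of the state.
- arm.read_state(): the state, without advancing time (a new reading comes with each control period).
- arm.get_image(name): name is "side" or "top"; returns a dict with "frame" (480x640x3 uint8, red, green, blue), "range_z" (480x640 float32, m along the optical axis (not along the pixel's ray), 0 where there is no reading), "fx", "fy", "cx", "cy" (pixels), "rvec" (rotation vector, rad) and "tvec" (3), from world to camera coordinates, as OpenCV has them. Camera axes: x right, y down, z forward; pixel columns grow to the right and rows downward; lengths in m; the calibration is good to about 2 mm. A picture is of the moment at which its call begins.
- arm.finish_job(): hands the job in, once; it reports no verdict.
The state is a dict: "t": time; "joint_pos": joint angles; "qd": joint speeds; "joint_torque": joint torques, N m; "ee_pos": TCP position; "tcp_rot": TCP orientation; "contact_force": force on the tool from outside, world axes, zero at the start; "torque": the same for the moment, N m; "gripper_width": finger opening in m.
Only numpy, scipy, OpenCV 4.12 (cv2) and the standard library are available. Lean on these libraries where they do the work, as an engineer would, in place of code of your own. Each camera call takes 0.05 s, during which the arm holds its last target.

## Working session

There is one attempt and no reset: what is moved stays moved. The work goes in short steps, Python scripts to look and compute and a shell command to move; the robot and the scene stay as the last step left them, time stands still between calls to the robot, and variables do not carry over. Pictures are saved under pics/ and viewed, and the job is handed in when it is done.

```bash
mkdir -p pics; ls; python3 - <<'E'
from bench import arm
import cv2,numpy as np
print(arm.read_state())
for n in("side","top"):
    d=arm.get_image(n); cv2.imwrite(f"pics/{n}0.png",d["frame"][:,:,::-1]); np.savez(f"{n}0.npz",**d)
    print({k:d[k] for k in("fx","fy","cx","cy","rvec","tvec")})
E
```

```text
pics
{'t': 0.0, 'joint_pos': array([-7.83563772e+01,  1.79913563e+01,  2.57573514e+00,  7.46888550e+01,
        6.26323906e-04,  8.20014493e+01]), 'qd': array([-0.10825816, -0.09878723,  0.07792873, -0.0702357 , -0.02418835,
       -0.02769513]), 'joint_torque': array([ 1.13254082e-03, -4.80625749e+01,  2.98535174e+01,  1.92655879e-02,
       -3.22753122e-04, -3.48161819e-06]), 'ee_pos': array([ 0.19317833, -0.54106614,  0.24439449]), 'tcp_rot': array([-1.79984842e+02,  1.03372591e-01, -7.03578133e+01]), 'contact_force': array([-0.51913495, -0.35524473, -0.01101433]), 'torque': array([-0.00402221,  0.03512757,  0.00947957]), 'gripper_width': 0.08538434355689788}
{'fx': 591.8112211161808, 'fy': 591.8112211161808, 'cx': 314.9804623204795, 'cy': 244.47818108900069, 'rvec': array([ 0.65015867, -2.66737971,  1.11748198]), 'tvec': array([0.47290925, 0.26728564, 1.30485765])}
{'fx': 560.3765326432894, 'fy': 560.3765326432894, 'cx': 318.60242373667427, 'cy': 234.34963506855615, 'rvec': array([ 2.09406551, -2.12037755,  0.17906473]), 'tvec': array([-0.02185319,  0.55937184,  1.03915055])}
```

View pics/side0.png

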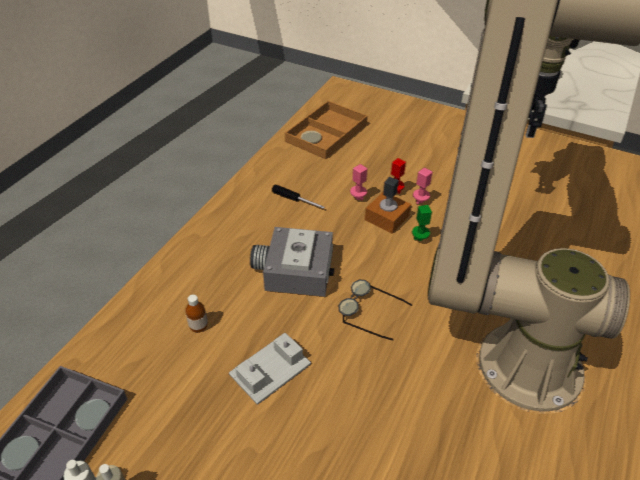

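View pics/top0.png

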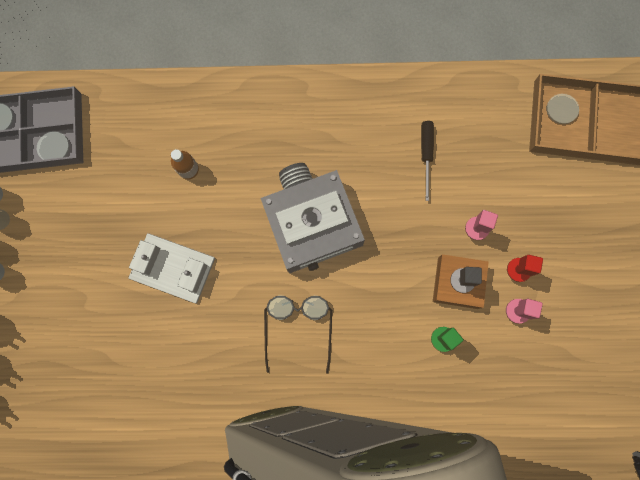

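Top view: puller grip at about (470,276) in the brown stand, cap at (312,217) and cradle at (172,268). The red, pink and green decoys stand around the stand. Next I'll build the point clouds.

```bash
cat > h.py <<'E'
import numpy as np,cv2
def cloud(d):
    R=cv2.Rodrigues(np.array(d["rvec"]))[0]; t=np.array(d["tvec"]); z=d["range_z"].astype(float)
    v,u=np.mgrid[:480,:640]
    P=np.stack([(u-d["cx"])/d["fx"]*z,(v-d["cy"])/d["fy"]*z,z],-1)
    W=(P-t)@R; W[z<=0]=np.nan
    return W
def proj(d,p):
    K=np.array([[d["fx"],0,d["cx"]],[0,d["fy"],d["cy"]],[0,0,1.]])
    return cv2.projectPoints(np.array(p,float).reshape(-1,1,3),np.array(d["rvec"]),np.array(d["tvec"]),K,None)[0].reshape(-1,2)
def rect(P,z0,z1,W,box):
    u0,v0,u1,v1=box; S=W[v0:v1,u0:u1].reshape(-1,3); S=S[(S[:,2]>z0)&(S[:,2]<z1)]
    r=cv2.minAreaRect((S[:,:2]*1000).astype(np.float32)); return r,len(S),S[:,2].mean(),S
E
python3 - <<'E'
from h import *
for n in("top","side"):
    d=dict(np.load(f"{n}0.npz")); W=cloud(d)
    B={"top":dict(grip=(445,255,495,300),stand=(425,250,495,315),capplate=(270,185,355,250),hous=(255,165,370,280),crad=(120,225,225,310)),
       "side":dict(grip=(375,170,405,205),stand=(355,190,420,235),capplate=(270,225,330,275),hous=(255,220,340,300),crad=(220,325,320,405))}[n]
    for k,zs in dict(grip=[(.105,.14)],stand=[(.038,.05)],capplate=[(.08,.092)],hous=[(.064,.075)],crad=[(.041,.049),(.049,.065),(.006,.014)]).items():
        for a,b in zs:
            try:
                r,c,z,S=rect(None,a,b,W,B[k]); print(n,k,a,b,np.round(r[0],1),np.round(r[1],1),round(r[2],1),c,round(z,4),S[:,:2].mean(0).round(4))
            except Exception as e: print(n,k,'none',e)
    u0,v0,u1,v1=B["grip"];print(np.nanmax(W[v0:v1,u0:u1,2]))
    # hists
d=dict(np.load("top0.npz"));
im=d["frame"][:,:,::-1]
cv2.imwrite("pics/z1.png",np.hstack([cv2.resize(im[160:280,255:375],(390,390),interpolation=cv2.INTER_CUBIC),cv2.resize(im[230:320,420:510],(390,390),interpolation=cv2.INTER_CUBIC)]))
d=dict(np.load("side0.npz"));im=d["frame"][:,:,::-1]
cv2.imwrite("pics/z2.png",np.hstack([cv2.resize(im[220:300,260:340],(390,390),interpolation=cv2.INTER_CUBIC),cv2.resize(im[165:245,350:430],(390,390),interpolation=cv2.INTER_CUBIC)]))
E
```

```text
top grip 0.105 0.14 [ 466.3 -303.7] [30.8 30.4] 87.3 350 0.1279 [ 0.4656 -0.3019]
top stand 0.038 0.05 [ 466.6 -304.4] [91.9 90.6] 80.4 1699 0.0442 [ 0.4643 -0.3003]
top capplate 0.08 0.092 [587.6 -15.8] [ 65.1 123.8] 19.9 1877 0.0848 [ 0.5872 -0.0158]
top hous 0.064 0.075 [607.6  -8.8] [193.1 160.4] 20.0 4231 0.069 [ 0.588  -0.0151]
top crad 0.041 0.049 [503.8 272.2] [139.   59.8] 69.3 896 0.0441 [0.5034 0.271 ]
top crad 0.049 0.065 [491.8 275.6] [129.  37.] 71.4 46 0.0546 [0.5009 0.2673]
top crad 0.006 0.014 [504.2 272.5] [150.8  99.8] 69.3 2166 0.0091 [0.5027 0.2713]
0.1349089504333975
side grip 0.105 0.14 [ 464.4 -302.8] [41.9 30.7] 84.7 191 0.1241 [ 0.4637 -0.2964]
side stand 0.038 0.05 [ 457.1 -295.5] [171.3 161.5] 23.8 597 0.0452 [ 0.4609 -0.2945]
side capplate 0.08 0.092 [587.2 -16.1] [ 65.1 133. ] 20.2 919 0.0859 [ 0.5853 -0.0113]
side hous 0.064 0.075 [602.3  -9.4] [183.7 166.5] 19.6 1949 0.0701 [ 0.5851 -0.0024]
side crad 0.041 0.049 [502.7 273.5] [138.7  61.7] 69.9 711 0.0449 [0.5031 0.2771]
side crad 0.049 0.065 [498.5 276.9] [128.3  51.5] 70.0 66 0.0533 [0.5026 0.2782]
side crad 0.006 0.014 [502.9 257.8] [192.7 188.5] 35.4 1608 0.0101 [0.4958 0.279 ]
0.1382609163912564
```

View pics/z1.png

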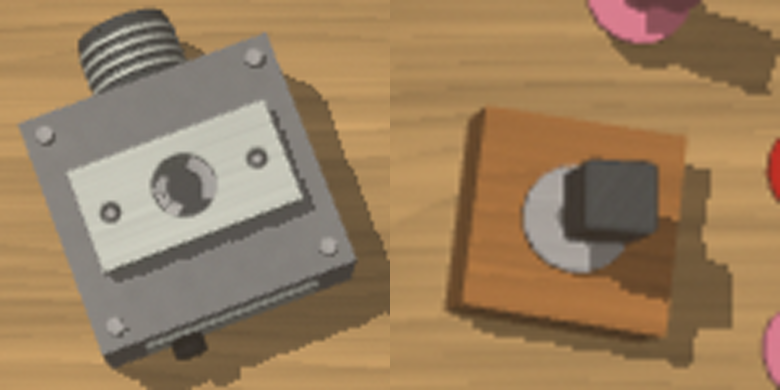

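View pics/z2.png

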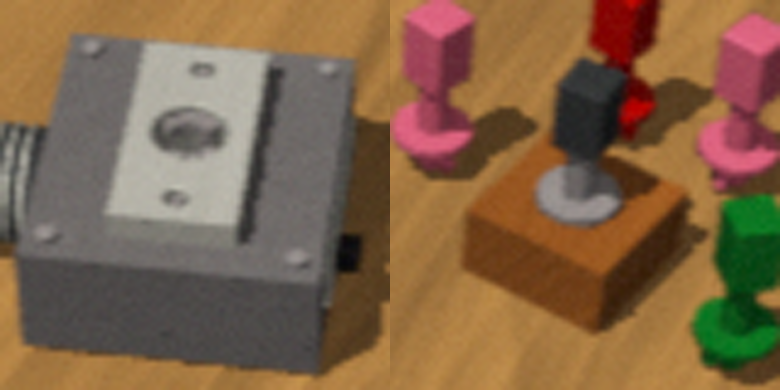

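```bash
python3 - <<'E'
from h import *
c=np.array([.5875,-.0160]);a=np.radians(20)
ex=np.array([np.cos(a),np.sin(a)]);ey=np.array([-np.sin(a),np.cos(a)])
out=[]
N=390;L=.026
for n in("top","side"):
    d=dict(np.load(f"{n}0.npz"))
    g=np.linspace(-L,L,N)
    X,Y=np.meshgrid(g,g) # col=x , row: y downward = -y
    P=np.zeros((N,N,3)); P[...,:2]=c+X[...,None]*ex-Y[...,None]*ey; P[...,2]=.081
    m=proj(d,P).reshape(N,N,2).astype(np.float32)
    im=cv2.remap(d["frame"][:,:,::-1].copy(),m[...,0],m[...,1],cv2.INTER_CUBIC)
    im=cv2.convertScaleAbs(im,alpha=1.5)
    cv2.circle(im,(N//2,N//2),int(.0105/L*N/2),(0,255,255),1);cv2.circle(im,(N//2,N//2),int(.017/L*N/2),(0,255,0),1)
    out.append(im)
    W=cloud(d)
    if n=="top":
        print(W[208:228,302:324,2].__mul__(1000).round(0).astype(int))
cv2.imwrite("pics/r1.png",np.hstack(out))
E
```

```text
[[                  86                   86                   84
                    86                   85                   87
                    84                   76                   76
                    74                   76                   76
                    83                   85                   85
                    86                   86                   82
                    83                   85                   87
                    88]
 [                  85                   86                   85
                    84                   82                   78
                    72                   72                   72
                    65                   72                   82
                    80                   76                   82
                    84                   81                   86
                    83                   85                   83
                    85]
 [                  84                   87                   82
                    78                   72                   71
            
[... 7841 characters left out ...]
   84
                    89                   85                   85
                    83                   87                   86
                    85]
 [                  87                   83                   86
                    85                   83                   83
                    81                   87                   82
                    85                   83                   88
                    86                   84                   86
                    85                   86                   84
                    86                   85                   84
                    83]]<stdin>:18: RuntimeWarning: invalid value encountered in cast
```

View pics/r1.png

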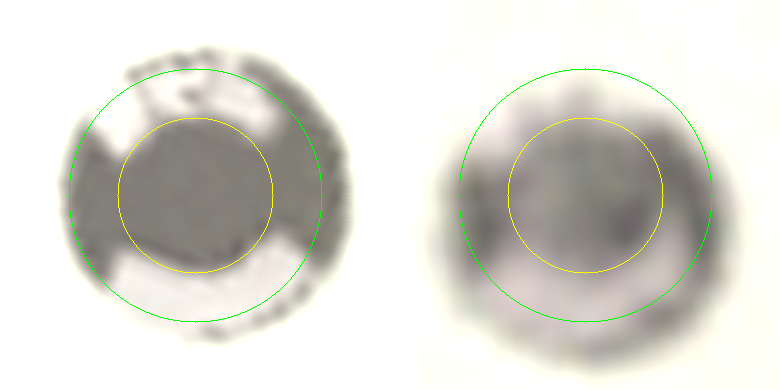

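```bash
python3 - <<'E'
from h import *
d=dict(np.load("top0.npz"));W=cloud(d)
# ray-plane intersect with ring top z=.081 for px
R=cv2.Rodrigues(d["rvec"])[0];C=-R.T@d["tvec"];print("cam",C)
g=np.zeros((480,640),bool)
v,u=np.mgrid[195:240,290:335]
ray=np.stack([(u-d["cx"])/d["fx"],(v-d["cy"])/d["fy"],np.ones(u.shape)],-1)@R
def ring(z): s=(z-C[2])/ray[...,2]; return C+ray*s[...,None]
q=ring(.081);z=W[195:240,290:335,2]
a=np.radians(20)
for th in(.072,.045):
    m=(z<th)
    p=(q[m][:,:2]-[.5875,-.016])@np.array([[np.cos(a),-np.sin(a)],[np.sin(a),np.cos(a)]])
    print(th,m.sum(),p.mean(0)*1000)
    p0=p-p.mean(0);w,V=np.linalg.eigh(np.cov(p0.T));print(np.sqrt(w)*1000,np.degrees(np.arctan2(V[1,1],V[0,1])))
    best=[]
    for cx in np.arange(-3,3.1,.5):
     for cy in np.arange(-3,3.1,.5):
      x=p0  # placeholder
    # model IoU
    allp=(q[...,:2].reshape(-1,2)-[.5875,-.016])@np.array([[np.cos(a),-np.sin(a)],[np.sin(a),np.cos(a)]])*1000
    mm=m.ravel();res=[]
    for cx in np.arange(-3,3.1,.5):
     for cy in np.arange(-3,3.1,.5):
      r=allp-[cx,cy];rr=np.hypot(*r.T)
      for w in(4.5,5.5,6.5,7.5):
       for an in range(-32,33,2):
        t=np.radians(an);al=r@[np.cos(t),np.sin(t)];pe=r@[-np.sin(t),np.cos(t)]
        mod=(rr<10.5)|((abs(pe)<w)&(abs(al)<18))
        res.append(((mod^mm).sum(),an,cx,cy,w))
    res.sort();print(res[:6])
E
```

```text
cam [ 0.34685651 -0.05548285  1.12686312]
0.072 557 [-0.05463671 -0.86786222]
[13.17235432 36.57699573] -167.45378828694805
[(np.int64(428), 6, np.float64(-0.5), np.float64(0.0), 6.5), (np.int64(429), 8, np.float64(-0.5), np.float64(0.0), 6.5), (np.int64(429), 10, np.float64(-0.5), np.float64(0.0), 6.5), (np.int64(429), 12, np.float64(-0.5), np.float64(0.0), 7.5), (np.int64(430), 8, np.float64(0.0), np.float64(0.0), 6.5), (np.int64(430), 10, np.float64(0.0), np.float64(0.5), 6.5)]
0.045 125 [-3.27040026 -0.23043926]
[4.85383788 8.10485261] -168.85073337458456
[(np.int64(29), 16, np.float64(-0.5), np.float64(0.0), 4.5), (np.int64(30), 14, np.float64(-1.0), np.float64(0.0), 5.5), (np.int64(30), 14, np.float64(-0.5), np.float64(0.0), 5.5), (np.int64(30), 16, np.float64(-1.0), np.float64(0.0), 4.5), (np.int64(31), 8, np.float64(-1.0), np.float64(0.0), 4.5), (np.int64(31), 10, np.float64(-1.5), np.float64(0.5), 5.5)]
```

```bash
python3 - <<'E'
from h import *
d=dict(np.load("top0.npz"));W=cloud(d)
for k,b in dict(pink1=(460,200,505,245),red=(500,245,550,290),pink2=(500,290,550,330),green=(425,320,470,360),bottle=(160,140,215,190),spec=(255,285,340,380),scr=(410,115,445,210)).items():
    u0,v0,u1,v1=b;S=W[v0:v1,u0:u1].reshape(-1,3);S=S[S[:,2]>.012];T=S[S[:,2]>S[:,2].max()-.012]
    print(k,S[:,2].max().round(3),T.mean(0).round(3),np.nanmin(S,0).round(3),np.nanmax(S,0).round(3))
# grip top precise
S=W[255:300,445:495].reshape(-1,3)
for t in(.118,.122,.126):
    s=S[S[:,2]>t]; r=cv2.minAreaRect((s[:,:2]*1000).astype(np.float32));print(r,len(s),s[:,2].mean(), np.median(s[:,:2],0))
E
```

```text
pink1 0.114 [ 0.572 -0.343  0.109] [ 0.549 -0.365  0.02 ] [ 0.595 -0.32   0.114]
red 0.114 [ 0.488 -0.419  0.109] [ 0.465 -0.438  0.022] [ 0.511 -0.396  0.114]
pink2 0.113 [ 0.408 -0.411  0.108] [ 0.385 -0.43   0.021] [ 0.431 -0.388  0.113]
green 0.115 [ 0.356 -0.265  0.109] [ 0.334 -0.283  0.022] [ 0.379 -0.241  0.115]
bottle 0.103 [0.712 0.245 0.099] [0.69  0.223 0.012] [0.732 0.266 0.103]
spec 0.029 [0.42  0.016 0.021] [ 0.397 -0.049  0.012] [0.445 0.08  0.029]
scr 0.03 [ 0.76  -0.255  0.023] [ 0.635 -0.27   0.012] [ 0.804 -0.243  0.03 ]
((466.3009033203125, -303.7037048339844), (30.752304077148438, 30.392353057861328), 87.30872344970703) 314 0.12966449479021167 [ 0.4662748  -0.30313974]
((466.3009033203125, -303.7037048339844), (30.752304077148438, 30.392353057861328), 87.30872344970703) 302 0.1300557244085147 [ 0.46630478 -0.30333443]
((466.4745788574219, -303.95068359375), (30.24136734008789, 30.366924285888672), 86.3125991821289) 293 0.1302332421682344 [ 0.46628667 -0.30344774]
```

```bash
cat >> h.py <<'E'
def delta(pos,yaw,dn=None):
    """shift (tool axes) and rotvec to get from current state to pos, yaw(deg) pointing down"""
    from bench import arm
    from scipy.spatial.transform import Rotation as Ro
    s=arm.read_state(); R0=Ro.from_euler('xyz',s["tcp_rot"],degrees=True)
    R1=Ro.from_euler('xyz',[180,0,yaw],degrees=True)
    sh=R0.inv().apply(np.array(pos)-s["ee_pos"]); rv=(R0.inv()*R1).as_rotvec()
    print("t",round(s["t"],2),"pos",s["ee_pos"].round(4),"rot",s["tcp_rot"].round(2),"q",s["joint_pos"].round(0),"F",s["contact_force"].round(1),"M",s["torque"].round(2),"w",round(s["gripper_width"],4))
    print("shift",sh.round(4),"turn",rv.round(4))
E
python3 -c "
from h import *
delta([.466,-.3037,.22],87)"
```

```text
t 0.1 pos [ 0.1932 -0.5411  0.2445] rot [-1.7998e+02  9.0000e-02 -7.0360e+01] q [-78.  18.   3.  75.   0.  82.] F [ 0.7 -0.2 -0.8] M [-0.02  0.01 -0.02] w 0.0854
shift [-0.1319 -0.3368  0.0248] turn [-2.3000e-03  1.0000e-04 -2.7464e+00]
```

```bash
python3 -m inch '0 -0.014 -0.034 0.002 0 0 -0.14;0 -0.027 -0.068 0.005 0 0 -0.28;0 -0.040 -0.1 0.007 0 0 -0.42;0 -0.053 -0.135 0.01 0 0 -0.56;0 -0.066 -0.168 0.012 0 0 -0.7;0 -0.079 -0.2 0.015 0 0 -0.84;0 -0.092 -0.236 0.017 0 0 -0.98;0 -0.106 -0.27 0.02 0 0 -1.12;0 -0.119 -0.304 0.022 0 0 -1.26;0 -0.132 -0.337 0.025 0 0 -1.4'
python3 -c "
from h import *
delta([.466,-.3037,.22],87)"
```

```text
t: 1.1
ee_pos: [0.4672, -0.3027, 0.2199]
tcp_rot: [-180.0, 0.0, 10.2]
contact_force: [-0.4, -0.6, -0.1]
gripper_width: 0.0856
t 1.1 pos [ 0.4672 -0.3027  0.2199] rot [-1.7998e+02  2.0000e-02  1.0190e+01] q [-41.  16.  -3.  71.  -0.  39.] F [-0.4 -0.6 -0.1] M [ 0.02 -0.03  0.01] w 0.0856
shift [-0.0014  0.0008 -0.0001] turn [-4.0000e-04  1.0000e-04 -1.3406e+00]
```

```bash
python3 -m inch '0 -0.001 0.001 0 0 0 -0.14;0 -0.001 0.001 0 0 0 -0.28;0 -0.001 0.001 0 0 0 -0.42;0 -0.001 0.001 0 0 0 -0.56;0 -0.001 0.001 0 0 0 -0.7;0 -0.001 0.001 0 0 0 -0.84;0 -0.001 0.001 0 0 0 -0.98;0 -0.001 0.001 0 0 0 -1.12;0 -0.001 0.001 0 0 0 -1.26;0 -0.001 0.001 0 0 0 -1.34'
python3 -c "
from h import *
delta([.466,-.3037,.105],87)
from bench import arm
d=arm.get_image('top'); cv2.imwrite('pics/t1.png',d['frame'][150:390,330:570,::-1].repeat(2,0).repeat(2,1))"
```

```text
t: 2.1
ee_pos: [0.4652, -0.3049, 0.2198]
tcp_rot: [-180.0, -0.0, 86.9]
contact_force: [0.4, 1.2, 0.2]
gripper_width: 0.085
t 2.1 pos [ 0.4652 -0.3049  0.2198] rot [-1.7995e+02 -3.0000e-02  8.6890e+01] q [-42.  16.  -3.  71.  -0. -38.] F [0.4 1.2 0.2] M [ 0.05 -0.   -0.02] w 0.085
shift [0.0012 0.0008 0.1148] turn [-0.0009 -0.0006 -0.0018]
```

View pics/t1.png

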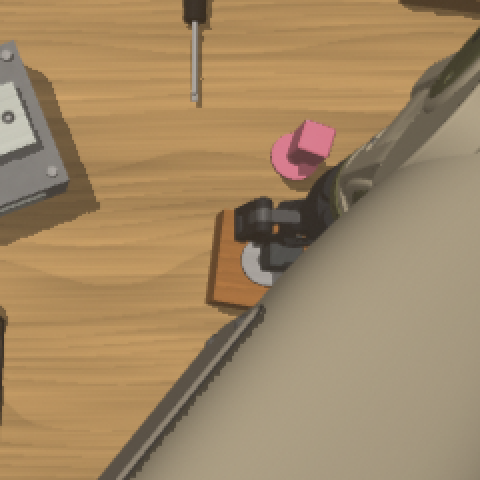

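The open jaws straddle the grip at about (280,245) in the crop, so I'm descending.

```bash
python3 -m inch '0 0.001 0.001 0.025 0 0 0;0 0.001 0.001 0.05 0 0 0;0 0.001 0.001 0.075 0 0 0;0 0.001 0.001 0.095 0 0 0;0 0.001 0.001 0.11 0 0 0;0 0.001 0.001 0.115 0 0 0;0.4 0.001 0.001 0.115 0 0 0;0.6 0.001 0.001 0.115 0 0 0;1 0.001 0.001 0.115 0 0 0;1 0.001 0.001 0.115 0 0 0' 50
python3 -m inch '1 0 0 0 0 0 0;1 0 0 0 0 0 0;1 0 0 0 0 0 0;1 0 0 0 0 0 0' 90
python3 -c "
from h import *
delta([.466,-.3037,.105],87)"
```

```text
t: 3.15
ee_pos: [0.4671, -0.3048, 0.1064]
tcp_rot: [179.9, 0.1, 86.6]
contact_force: [0.0, 1.4, 4.1]
gripper_width: 0.0297
t: 3.55
ee_pos: [0.4671, -0.3048, 0.1064]
tcp_rot: [179.9, 0.1, 86.6]
contact_force: [-0.7, -0.4, 6.2]
gripper_width: 0.0292
t 3.55 pos [ 0.4671 -0.3048  0.1064] rot [1.799e+02 8.000e-02 8.662e+01] q [-41.  21. -14.  55.  -0. -38.] F [-0.7 -0.4  6.2] M [0.12 0.16 0.05] w 0.0292
shift [ 0.001  -0.0012  0.0014] turn [ 0.0017  0.0014 -0.0066]
```

```bash
python3 -m inch '1 0 0 -0.004 0 0 0;1 0 0 -0.012 0 0 0;1 0 0 -0.025 0 0 0;1 0 0 -0.04 0 0 0;1 0 0 -0.06 0 0 0;1 0 0 -0.08 0 0 0;1 0 0 -0.1 0 0 0;1 0 0 -0.12 0 0 0;1 0 0 -0.13 0 0 0;1 0 0 -0.13 0 0 0'
python3 - <<'E'
from h import *
from bench import arm
delta([.5875,-.016,.235],87)
d=arm.get_image('side'); np.savez("side1.npz",**d)
p=proj(d,arm.read_state()["ee_pos"])[0].astype(int);print(p)
im=d['frame'][:,:,::-1];u,v=p;cv2.imwrite('pics/s1.png',cv2.resize(im[v-60:v+90,u-75:u+75],(600,600),interpolation=cv2.INTER_CUBIC))
E
```

```text
t: 4.55
ee_pos: [0.4673, -0.3048, 0.2373]
tcp_rot: [179.8, 0.1, 86.6]
contact_force: [1.1, 0.2, -2.3]
gripper_width: 0.0292
t 4.55 pos [ 0.4673 -0.3048  0.2373] rot [1.7985e+02 1.2000e-01 8.6630e+01] q [-41.  16.  -1.  73.  -0. -38.] F [ 1.1  0.2 -2.3] M [ 0.05 -0.01  0.  ] w 0.0292
shift [0.2954 0.1031 0.0019] turn [ 0.0027  0.0022 -0.0064]
[394 147]
```

View pics/s1.png

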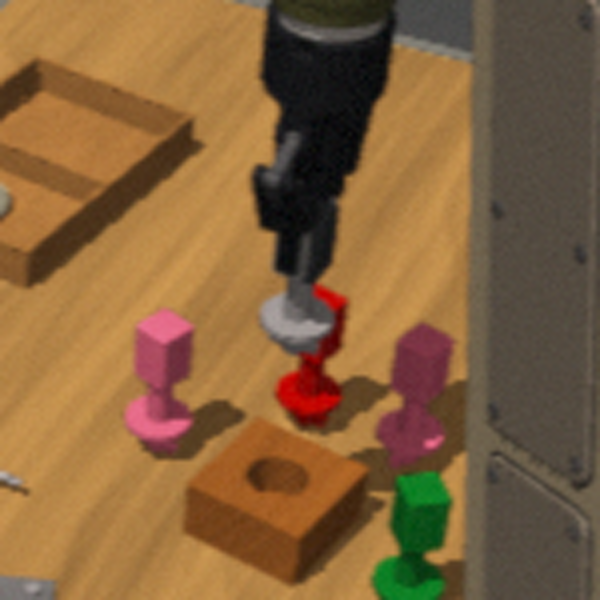

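```bash
python3 - <<'E'
from h import *
d=dict(np.load("side1.npz"));R=cv2.Rodrigues(d["rvec"])[0];print("cam",-R.T@d["tvec"])
c=np.array([.4668,-.3048]); zt=.2373+.003  # grip centre
im=cv2.resize(d["frame"][180:240,365:425][:,:,::-1],(480,480),interpolation=cv2.INTER_CUBIC)
o=[]
for a in(86.6,-3.4):
    j=cv2.convertScaleAbs(im,alpha=1.5);e=np.array([np.cos(np.radians(a)),np.sin(np.radians(a))]);n=np.array([-e[1],e[0]])
    def dr(pts,col):
        q=((proj(d,pts)-[365,180]+.5)*8).astype(np.int32);cv2.polylines(j,[q],True,col,1)
    for z in(zt-.0755,zt-.0835):
        dr([[*(c+s*e*.017+t*n*.004),z] for s,t in((1,1),(1,-1),(-1,-1),(-1,1))],(0,255,255))
    dr([[c[0]+.024*np.cos(t),c[1]+.024*np.sin(t),zt-.0645] for t in np.linspace(0,6.2,40)],(0,255,0))
    o.append(j[:,:390])
cv2.imwrite("pics/s1b.png",np.hstack(o))
E
```

```text
cam [0.08591679 0.87816905 1.10416288]
```

View pics/s1b.png

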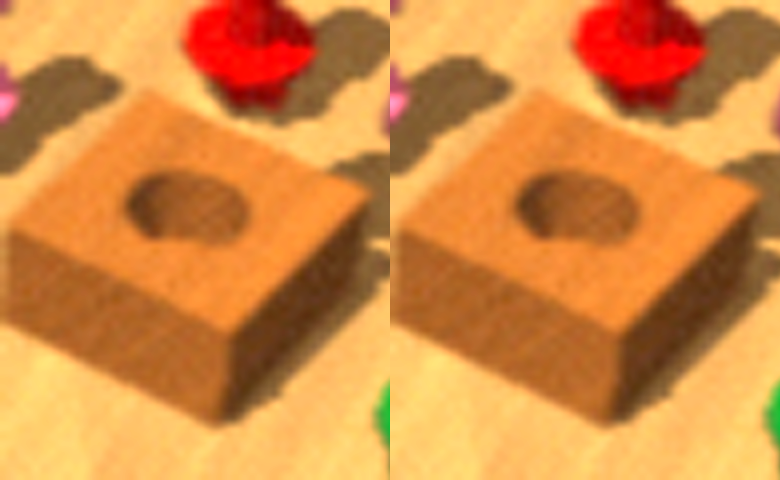

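That crop missed the puller, which is at about (394,172). I'll crop again.

```bash
python3 - <<'E'
from h import *
d=dict(np.load("side1.npz"))
c=np.array([.4668,-.3048]); zt=.2373+.003
im=cv2.resize(d["frame"][145:195,375:415][:,:,::-1],(400,500),interpolation=cv2.INTER_CUBIC)
o=[]
for a in(86.6,-3.4):
    j=cv2.convertScaleAbs(im,alpha=1.5);e=np.array([np.cos(np.radians(a)),np.sin(np.radians(a))]);n=np.array([-e[1],e[0]])
    def dr(pts,col):
        q=((proj(d,pts)-[375,145]+.5)*10).astype(np.int32);cv2.polylines(j,[q],True,col,1)
    for z in(zt-.0755,zt-.0835):
        dr([[*(c+s*e*.017+t*n*.004),z] for s,t in((1,1),(1,-1),(-1,-1),(-1,1))],(0,255,255))
    dr([[c[0]+.024*np.cos(t),c[1]+.024*np.sin(t),zt-.0645] for t in np.linspace(0,6.2,40)],(0,255,0))
    o.append(j)
cv2.imwrite("pics/s1c.png",np.hstack(o))
E
```

```text
(no output)
```

View pics/s1c.png

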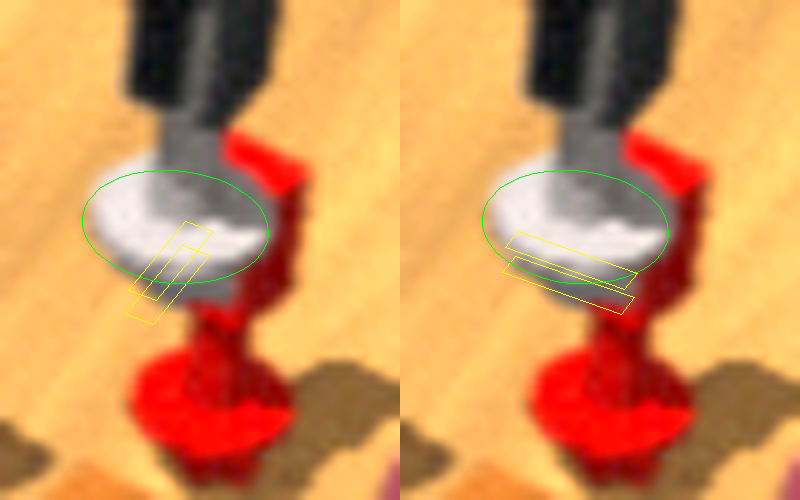

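```bash
python3 -c "
from h import *
delta([.5870,-.0168,.20],119)"
```

```text
t 4.6 pos [ 0.4668 -0.3044  0.2359] rot [1.7994e+02 5.0000e-02 8.6640e+01] q [-41.  16.  -1.  73.  -0. -38.] F [-0.4  0.7 -3.4] M [ 0.02  0.04 -0.02] w 0.0292
shift [0.2942 0.1031 0.0357] turn [ 0.0008  0.0012 -0.5649]
```

```bash
python3 -m inch '1 0.02 0.007 0 0 0 -0.05;1 0.055 0.02 0 0 0 -0.12;1 0.09 0.032 0 0 0 -0.2;1 0.13 0.045 0 0 0 -0.28;1 0.17 0.06 0 0 0 -0.35;1 0.21 0.074 0 0 0 -0.42;1 0.25 0.088 0 0 0 -0.49;1 0.275 0.097 0.01 0 0 -0.54;1 0.29 0.102 0.025 0 0 -0.565;1 0.294 0.103 0.036 0 0 -0.565'
python3 -m inch '1 0 0 0 0 0 0;1 0 0 0 0 0 0;1 0 0 0 0 0 0'
python3 - <<'E'
from h import *
from bench import arm
delta([.5870,-.0168,.17],119)
for n in('top','side'):
    d=arm.get_image(n); np.savez(n+"2.npz",**d)
    u,v=proj(d,[.587,-.017,.12])[0].astype(int)
    cv2.imwrite(f'pics/{n}2.png',cv2.resize(d['frame'][v-50:v+50,u-60:u+60,::-1],(720,600),interpolation=cv2.INTER_CUBIC))
E
```

```text
t: 5.6
ee_pos: [0.5861, -0.0147, 0.1968]
tcp_rot: [-179.9, -0.1, 119.2]
contact_force: [-0.4, -0.4, -4.0]
gripper_width: 0.0292
t: 5.9
ee_pos: [0.5867, -0.0179, 0.1998]
tcp_rot: [180.0, 0.0, 118.9]
contact_force: [0.3, -0.2, -2.8]
gripper_width: 0.0289
t 5.9 pos [ 0.5867 -0.0179  0.1998] rot [1.7998e+02 4.0000e-02 1.1890e+02] q [-10.  20.  -1.  69.  -0. -38.] F [ 0.3 -0.2 -2.8] M [-0.02 -0.   -0.01] w 0.0289
shift [0.0009 0.0008 0.0298] turn [ 0.0003  0.0007 -0.0018]
```

View pics/top2.png

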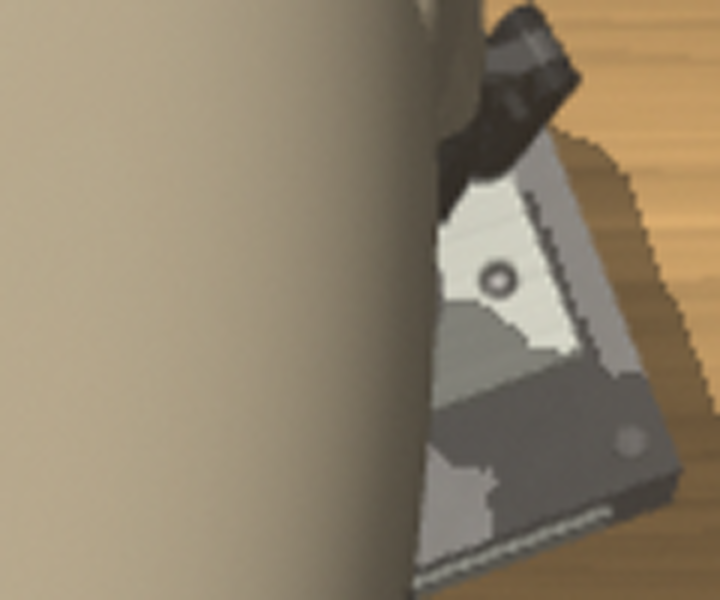

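View pics/side2.png

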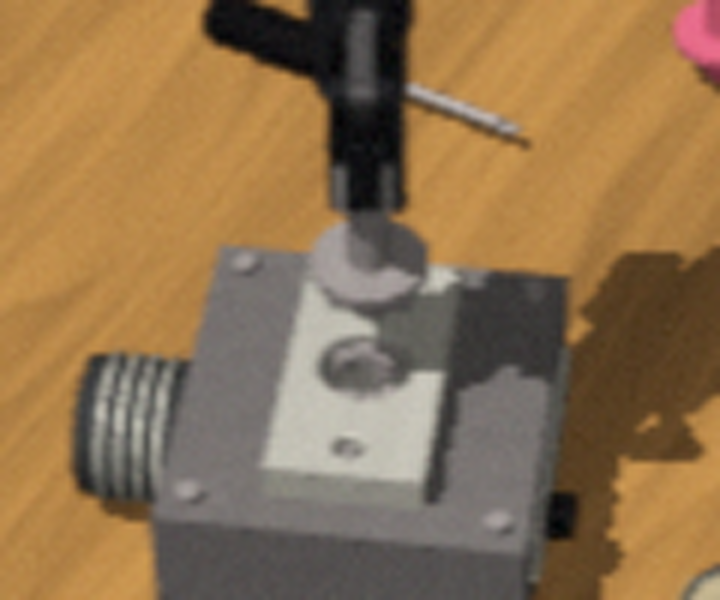

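```bash
python3 -m inch '1 0.0005 0.0005 0.008 0 0 0;1 0.0005 0.0005 0.016 0 0 0;1 0.0005 0.0005 0.022 0 0 0;1 0.0005 0.0005 0.027 0 0 0;1 0.0005 0.0005 0.03 0 0 0;1 0.0005 0.0005 0.032 0 0 0;1 0.0005 0.0005 0.034 0 0 0;1 0.0005 0.0005 0.036 0 0 0'
python3 -c "
from h import *
delta([.5870,-.0168,.1474],119)"
```

```text
t: 6.8
ee_pos: [0.587, -0.0161, 0.1633]
tcp_rot: [180.0, 0.0, 119.0]
contact_force: [1.1, -0.4, -2.9]
gripper_width: 0.0292
t 6.8 pos [ 0.587  -0.0161  0.1633] rot [1.7998e+02 2.0000e-02 1.1901e+02] q [ -9.  21.  -4.  64.  -0. -38.] F [ 1.1 -0.4 -2.9] M [ 0.03  0.01 -0.  ] w 0.0292
shift [-0.0006 -0.0004  0.0159] turn [0.0003 0.0004 0.0001]
```

```bash
python3 -m inch '1 0 0 0.002 0 0 0;1 0 0 0.004 0 0 0;1 0 0 0.005 0 0 0;1 0 0 0.006 0 0 0;1 0 0 0.006 0 0 0'
python3 -c "
from h import *
delta([.5870,-.0168,.1474],119)"
```

```text
t: 7.3
ee_pos: [0.5868, -0.0161, 0.1571]
tcp_rot: [-180.0, -0.0, 119.0]
contact_force: [-0.7, -0.1, -3.4]
gripper_width: 0.0289
t 7.3 pos [ 0.5868 -0.0161  0.1571] rot [-179.99   -0.    119.  ] q [ -9.  21.  -5.  64.  -0. -38.] F [-0.7 -0.1 -3.4] M [0.08 0.03 0.05] w 0.0289
shift [-0.0007 -0.0001  0.0097] turn [-0.0002 -0.      0.0001]
```

There is no contact at the ring's height, so the bar has found the slots on the first try. I'll go on down until the collar rests on the cap.

```bash
python3 -m inch '1 0 0 0.002 0 0 0;1 0 0 0.004 0 0 0;1 0 0 0.006 0 0 0;1 0 0 0.008 0 0 0;1 0 0 0.009 0 0 0;1 0 0 0.009 0 0 0'
python3 -c "
from h import *
delta([.5870,-.0168,.1474],119)"
```

```text
t: 7.9
ee_pos: [0.5867, -0.0161, 0.148]
tcp_rot: [-180.0, -0.0, 119.0]
contact_force: [0.7, -0.5, -2.1]
gripper_width: 0.0292
t 7.9 pos [ 0.5867 -0.0161  0.148 ] rot [-1.7998e+02 -1.0000e-02  1.1900e+02] q [ -9.  22.  -6.  63.  -0. -38.] F [ 0.7 -0.5 -2.1] M [ 0.03 -0.03  0.  ] w 0.0292
shift [-0.0008 -0.0001  0.0006] turn [-0.0004 -0.0002  0.0001]
```

```bash
python3 -m inch '1 0 0 0.0005 0 0 0;1 0 0 0.001 0 0 0;1 0 0 0.0015 0 0 0;1 0 0 0.0015 0 0 0'
python3 -c "
from h import *
delta([.5870,-.0168,.1474],119)"
```

```text
t: 8.3
ee_pos: [0.587, -0.0161, 0.1475]
tcp_rot: [180.0, 0.0, 119.0]
contact_force: [-2.0, 1.0, 1.4]
gripper_width: 0.0291
t 8.3 pos [ 0.587  -0.0161  0.1475] rot [1.7997e+02 3.0000e-02 1.1901e+02] q [ -9.  22.  -6.  62.  -0. -38.] F [-2.   1.   1.4] M [ 0.11  0.48 -0.02] w 0.0291
shift [-0.0006 -0.0003  0.0001] turn [0.0005 0.0006 0.0001]
```

Contact is felt at the seated height. Now I'll turn clockwise, which is + about tool z.

```bash
python3 -m inch '1 0 0 0 0 0 0.1;1 0 0 0 0 0 0.2;1 0 0 0 0 0 0.3;1 0 0 0 0 0 0.4;1 0 0 0 0 0 0.5;1 0 0 0 0 0 0.6;1 0 0 0 0 0 0.7;1 0 0 0 0 0 0.75;1 0 0 0 0 0 0.75'
python3 -c "
from h import *
delta([.5870,-.0161,.1474],119)"
```

```text
t: 9.2
ee_pos: [0.5871, -0.0162, 0.1474]
tcp_rot: [179.9, 0.0, 76.0]
contact_force: [-1.8, -0.8, 3.8]
gripper_width: 0.0293
t 9.2 pos [ 0.5871 -0.0162  0.1474] rot [179.94   0.    76.02] q [-9. 22. -6. 62. -0.  5.] F [-1.8 -0.8  3.8] M [ 0.18  0.34 -0.11] w 0.0293
shift [ 0.0001 -0.0001  0.    ] turn [ 1.000e-03  4.000e-04 -7.501e-01]
```

```bash
for i in 1; do :; done; python3 -m inch '1 0 0 0 0 0 0.06;1 0 0 0 0 0 0.12;1 0 0 0 0 0 0.18;1 0 0 0 0 0 0.2;1 0 0 0 0 0 0.2'
python3 -c "
from h import *
delta([.5870,-.0161,.1474],76)"
```

```text
t: 9.7
ee_pos: [0.5871, -0.0163, 0.1474]
tcp_rot: [179.9, 0.0, 64.7]
contact_force: [-2.1, -2.5, 5.0]
gripper_width: 0.029
t 9.7 pos [ 0.5871 -0.0163  0.1474] rot [1.7993e+02 2.0000e-02 6.4670e+01] q [-9. 22. -6. 62. -0. 16.] F [-2.1 -2.5  5. ] M [-0.15  0.41  0.71] w 0.029
shift [ 0.0002 -0.0002 -0.    ] turn [ 0.0011  0.0004 -0.1977]
```

```bash
python3 -m inch '1 0 0 0 0 0 0.02;1 0 0 0 0 0 0.04;1 0 0 0 0 0 0.04;1 0 0 0 0 0 0.04'
python3 -c "
from h import *
delta([.5870,-.0161,.1474],76)"
```

```text
t: 10.1
ee_pos: [0.5871, -0.0163, 0.1474]
tcp_rot: [179.9, 0.0, 62.4]
contact_force: [-2.1, -2.4, 5.3]
gripper_width: 0.0291
t 10.1 pos [ 0.5871 -0.0163  0.1474] rot [1.7994e+02 1.0000e-02 6.2370e+01] q [-9. 22. -6. 62. -0. 18.] F [-2.1 -2.4  5.3] M [-0.21  0.4   0.73] w 0.0291
shift [ 0.0002 -0.0002 -0.    ] turn [ 0.0011  0.0003 -0.2378]
```

```bash
python3 -m inch '1 0 0 0 0 0 0.03;1 0 0 0 0 0 0.06;1 0 0 0 0 0 0.08;1 0 0 0 0 0 0.08;1 0 0 0 0 0 0.08' 110
python3 - <<'E'
from h import *
from bench import arm
delta([.5870,-.0161,.1474],76)
d=arm.get_image('side'); np.savez("side3.npz",**d)
u,v=proj(d,[.587,-.017,.12])[0].astype(int)
cv2.imwrite('pics/side3.png',cv2.resize(d['frame'][v-40:v+40,u-45:u+45,::-1],(720,640)[:2] if 0 else (675,600),interpolation=cv2.INTER_CUBIC))
E
```

```text
t: 10.6
ee_pos: [0.5871, -0.0163, 0.1474]
tcp_rot: [179.9, 0.0, 57.8]
contact_force: [-2.2, -2.1, 5.2]
gripper_width: 0.0287
t 10.6 pos [ 0.5871 -0.0163  0.1474] rot [1.7993e+02 1.0000e-02 5.7830e+01] q [-9. 22. -6. 62. -0. 23.] F [-2.2 -2.1  5.2] M [-0.24  0.44  1.03] w 0.0287
shift [ 0.0002 -0.0002 -0.    ] turn [ 0.0012  0.0004 -0.3171]
```

View pics/side3.png

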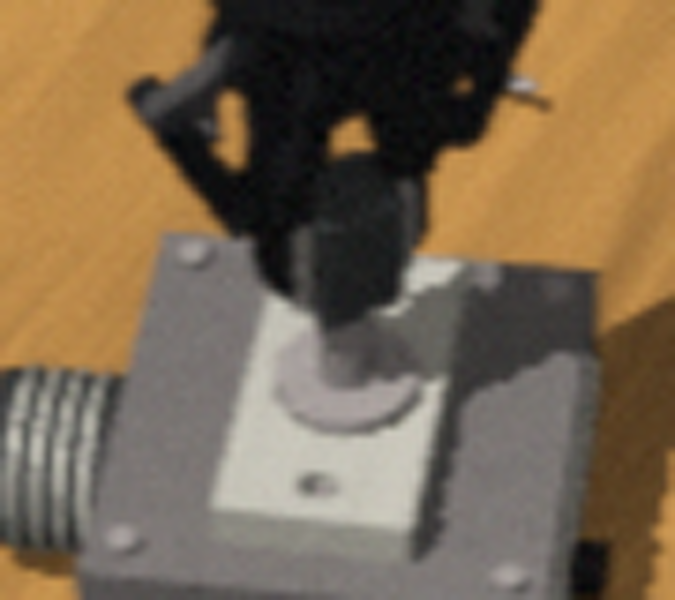

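```bash
python3 -m inch '1 0 0 0 0 0 0.03;1 0 0 0 0 0 0.05;1 0 0 0 0 0 0.05;1 0 0 0 0 0 0.05'
python3 - <<'E'
from h import *
from bench import arm
delta([.5870,-.0161,.1474],76)
print(arm.read_state()["joint_torque"])
d=arm.get_image('side');o=[]
for dy in(0,6,12):
    im=cv2.resize(d['frame'][175:275,265:345][:,:,::-1],(512,640),interpolation=cv2.INTER_CUBIC)[200:500,120:380]*1
    im=cv2.resize(im,None,fx=1,fy=1);a=np.radians(55+dy)
    for z in(.1725,.1275):
        pts=[[.5871+.0212*np.cos(a+np.pi/4+k*np.pi/2),-.0163+.0212*np.sin(a+np.pi/4+k*np.pi/2),z] for k in range(4)]
        q=((proj(d,pts)-[265,175]+.5)*6.4-[120,200]).astype(np.int32);cv2.polylines(im,[q],True,(0,255,255),1)
    o.append(cv2.convertScaleAbs(im,alpha=2.5))
cv2.imwrite('pics/side4.png',np.hstack(o))
E
```

```text
t: 11.05
ee_pos: [0.5871, -0.0164, 0.1474]
tcp_rot: [179.9, 0.0, 55.0]
contact_force: [-1.3, -1.6, 5.1]
gripper_width: 0.0289
t 11.05 pos [ 0.5871 -0.0164  0.1474] rot [1.7993e+02 1.0000e-02 5.4970e+01] q [-9. 22. -6. 62. -0. 26.] F [-1.3 -1.6  5.1] M [-0.25  0.41  1.13] w 0.0289
shift [ 0.0001 -0.0002 -0.    ] turn [ 0.0012  0.0004 -0.367 ]
[  0.16875027 -47.3270309   27.32258499  -0.79695247   0.5327075
   1.09129798]
```

View pics/side4.png

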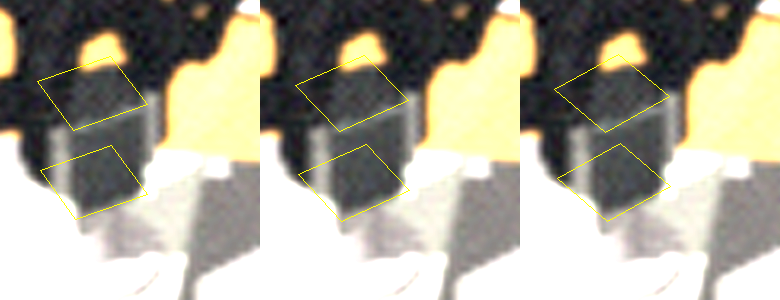

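Torque is 1.1 N·m at about 1.1 rad, so the puller is tight. Now I'll draw the cap straight up, slowly.

```bash
python3 -m inch '1 0 0 -0.001 0 0 0;1 0 0 -0.003 0 0 0;1 0 0 -0.005 0 0 0;1 0 0 -0.007 0 0 0;1 0 0 -0.009 0 0 0;1 0 0 -0.011 0 0 0;1 0 0 -0.013 0 0 0;1 0 0 -0.015 0 0 0'
python3 -c "
from h import *
delta([.5870,-.0164,.1474],55)"
```

```text
t: 11.9
ee_pos: [0.586, -0.0158, 0.1594]
tcp_rot: [-179.8, 0.1, 54.8]
contact_force: [1.9, -0.6, -11.5]
gripper_width: 0.0292
t 11.9 pos [ 0.586  -0.0158  0.1594] rot [-1.7979e+02  6.0000e-02  5.4790e+01] q [-9. 21. -5. 64.  0. 26.] F [  1.9  -0.6 -11.5] M [-0.03 -0.51  0.05] w 0.0292
shift [0.0001 0.0012 0.012 ] turn [-0.0037  0.0011 -0.0037]
```

```bash
python3 -m inch '1 0 0 -0.002 0 0 0;1 0 0 -0.004 0 0 0;1 0 0 -0.006 0 0 0;1 0 0 -0.008 0 0 0;1 0 0 -0.011 0 0 0;1 0 0 -0.014 0 0 0;1 0 0 -0.018 0 0 0;1 0 0 -0.023 0 0 0;1 0 0 -0.028 0 0 0;1 0 0 -0.03 0 0 0'
python3 - <<'E'
from h import *
from bench import arm
delta([.5870,-.0161,.215],55)
d=arm.get_image('side'); np.savez("side5.npz",**d)
cv2.imwrite('pics/side5.png',cv2.resize(d['frame'][170:300,240:360,::-1],(554,600),interpolation=cv2.INTER_CUBIC))
E
```

```text
t: 12.9
ee_pos: [0.5873, -0.0161, 0.1927]
tcp_rot: [179.9, -0.0, 54.8]
contact_force: [-0.2, 0.1, -8.1]
gripper_width: 0.0285
t 12.9 pos [ 0.5873 -0.0161  0.1927] rot [ 1.7993e+02 -3.0000e-02  5.4830e+01] q [-9. 20. -1. 68. -0. 26.] F [-0.2  0.1 -8.1] M [ 0.02 -0.1  -0.01] w 0.0285
shift [-0.0001 -0.0002 -0.0223] turn [ 0.0012 -0.0005 -0.0029]
```

View pics/side5.png

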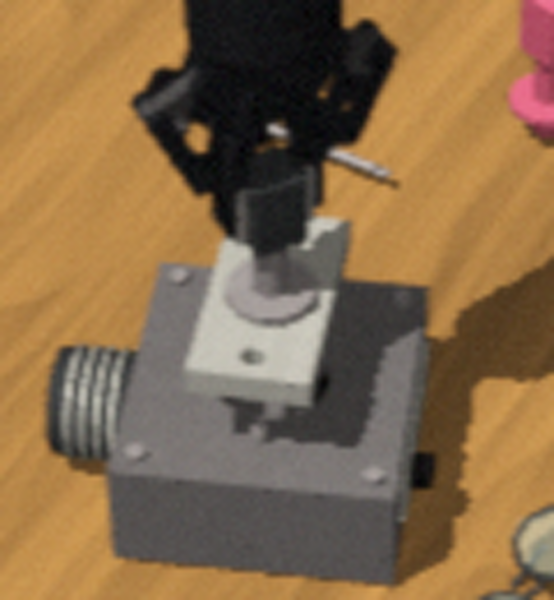

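```bash
python3 -m inch '1 0 0 -0.006 0 0 0;1 0 0 -0.014 0 0 0;1 0 0 -0.02 0 0 0;1 0 0 -0.022 0 0 0;1 0 0 -0.022 0 0 0'
python3 - <<'E'
from h import *
from bench import arm
delta([.5870,-.0161,.215],55)
d=arm.get_image('side');W=cloud(d)
S=W[150:300,230:360].reshape(-1,3);zz=arm.read_state()["ee_pos"][2]-.0614
S=S[(abs(S[:,2]-zz)<.004)&(np.hypot(S[:,0]-.587,S[:,1]+.016)<.085)]
print(zz,len(S),cv2.minAreaRect((S[:,:2]*1000).astype(np.float32)),S[:,2].mean())
# tilt: plane fit
A=np.c_[S[:,:2]-[.587,-.016],np.ones(len(S))];print("plane",np.linalg.lstsq(A,S[:,2],rcond=None)[0])
for n,b in(("top",(120,225,225,310)),("side",(220,325,320,405))):
    d=dict(np.load(n+"0.npz"));W=cloud(d);u0,v0,u1,v1=b;P=W[v0:v1,u0:u1].reshape(-1,3)
    for g in((.4875,.229),(.520,.315)):
        s=P[(P[:,2]>.050)&(P[:,2]<.064)&(np.hypot(P[:,0]-g[0],P[:,1]-g[1])<.02)];print(n,len(s),s.mean(0),np.median(s,0))
    s=P[(P[:,2]>.03)&(P[:,2]<.048)];r=cv2.minAreaRect((s[:,:2]*1000).astype(np.float32));print(r)
    im=d["frame"][v0:v1,u0:u1,::-1];cv2.imwrite(f"pics/cr_{n}.png",cv2.resize(im,None,fx=5,fy=5,interpolation=cv2.INTER_CUBIC))
E
```

```text
t: 13.45
ee_pos: [0.5872, -0.0161, 0.2144]
tcp_rot: [179.9, -0.0, 54.8]
contact_force: [-0.5, 0.3, -7.7]
gripper_width: 0.0289
t 13.45 pos [ 0.5872 -0.0161  0.2144] rot [ 1.7993e+02 -3.0000e-02  5.4830e+01] q [-9. 20.  1. 71. -0. 26.] F [-0.5  0.3 -7.7] M [-0.02  0.04  0.02] w 0.0289
shift [-0.0001 -0.0002 -0.0006] turn [ 0.0011 -0.0005 -0.0029]
0.1525889673907798 615 ((586.6787109375, -13.522590637207031), (64.85910034179688, 132.0238494873047), 17.992769241333008) 0.15322057383248858
plane [ 0.00040448 -0.0074851   0.15334287]
top 20 [0.48756757 0.22851402 0.05532763] [0.48741117 0.22809737 0.05561665]
top 18 [0.51991071 0.31409124 0.05596824] [0.51982516 0.31382188 0.05614798]
((504.0028991699219, 272.0204162597656), (138.97999572753906, 59.988224029541016), 69.48218536376953)
side 22 [0.48707369 0.23120374 0.05511785] [0.486698   0.23110344 0.05447144]
side 22 [0.519242   0.31784975 0.05515623] [0.51882865 0.31809946 0.05478876]
((502.6250915527344, 273.4122009277344), (139.0367431640625, 63.69843292236328), 69.03658294677734)
```

View pics/cr_top.png

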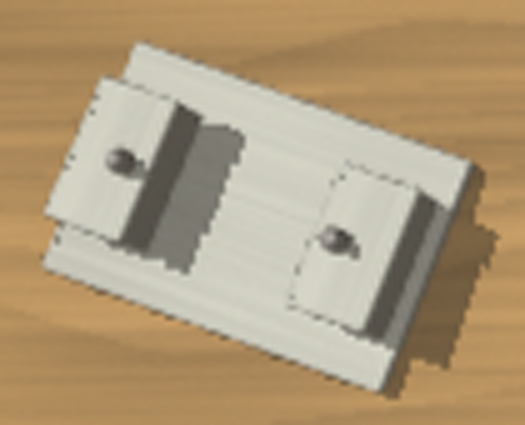

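View pics/cr_side.png

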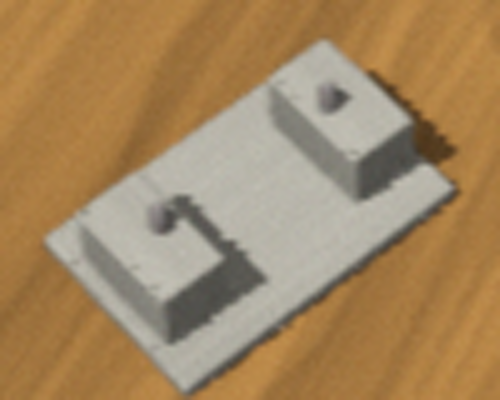

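```bash
cat >> h.py <<'E'
def iou_yaw(d,c0,z,yaws,sp=.004,st=.001,zt=.004):
    """fit plate 64x124 top outline (center,yaw) to cloud points at height z"""
    W=cloud(d).reshape(-1,3);S=W[(abs(W[:,2]-z)<zt)&(np.hypot(W[:,0]-c0[0],W[:,1]-c0[1])<.09)][:,:2]
    res=[]
    for y in yaws:
        a=np.radians(y);Rm=np.array([[np.cos(a),np.sin(a)],[-np.sin(a),np.cos(a)]])
        p=(S-c0)@Rm.T*1000
        x0,x1=np.percentile(p[:,0],[1,99]);res.append((y,round(x1-x0,1),round((x0+x1)/2,1)))
    return res,len(S)
E
python3 - <<'E'
from h import *
from bench import arm
d0=dict(np.load("side0.npz"));d=arm.get_image('side');np.savez("side6.npz",**d)
print(iou_yaw(d0,np.array([.5871,-.0163]),.086,range(14,27)))
print(iou_yaw(d,np.array([.5871,-.0163]),.153,range(14,27)))
E
```

```text
([(14, np.float64(69.6), np.float64(-0.1)), (15, np.float64(68.4), np.float64(-0.1)), (16, np.float64(66.9), np.float64(-0.2)), (17, np.float64(65.7), np.float64(-0.3)), (18, np.float64(64.4), np.float64(-0.2)), (19, np.float64(63.7), np.float64(0.2)), (20, np.float64(63.5), np.float64(0.1)), (21, np.float64(63.6), np.float64(0.1)), (22, np.float64(64.3), np.float64(0.1)), (23, np.float64(65.5), np.float64(0.2)), (24, np.float64(66.9), np.float64(0.4)), (25, np.float64(68.7), np.float64(0.4)), (26, np.float64(70.6), np.float64(0.4))], 819)
([(14, np.float64(65.8), np.float64(-1.4)), (15, np.float64(64.6), np.float64(-1.0)), (16, np.float64(63.8), np.float64(-0.7)), (17, np.float64(63.3), np.float64(-0.3)), (18, np.float64(63.4), np.float64(-0.1)), (19, np.float64(64.1), np.float64(-0.2)), (20, np.float64(65.2), np.float64(-0.3)), (21, np.float64(66.6), np.float64(-0.2)), (22, np.float64(68.1), np.float64(-0.0)), (23, np.float64(69.7), np.float64(0.1)), (24, np.float64(71.5), np.float64(0.2)), (25, np.float64(73.2), np.float64(0.2)), (26, np.float64(75.0), np.float64(0.2))], 641)
```

```bash
python3 -c "
from h import *
delta([.5033,.2722,.185],16.8)"
```

```text
t 13.55 pos [ 0.5868 -0.0161  0.2137] rot [-1.800e+02  1.000e-02  5.484e+01] q [-9. 20.  1. 71. -0. 26.] F [ 0.3  0.6 -8.1] M [ 0.04  0.07 -0.02] w 0.0287
shift [ 0.1876 -0.2343  0.0287] turn [-0.000e+00  1.000e-04  6.638e-01]
```

```bash
python3 -m inch '1 0.006 -0.007 0 0 0 0.02;1 0.018 -0.023 0 0 0 0.06;1 0.035 -0.044 0 0 0 0.12;1 0.055 -0.069 0 0 0 0.19;1 0.075 -0.094 0 0 0 0.26;1 0.095 -0.119 0 0 0 0.33;1 0.115 -0.144 0 0 0 0.4;1 0.133 -0.166 0 0 0 0.47;1 0.150 -0.187 0 0 0 0.53;1 0.163 -0.204 0 0 0 0.58'
python3 -m inch '1 0.01 -0.013 0 0 0 0.04;1 0.018 -0.022 0.002 0 0 0.06;1 0.022 -0.028 0.01 0 0 0.08;1 0.024 -0.03 0.02 0 0 0.084;1 0.024 -0.03 0.027 0 0 0.084;1 0.024 -0.03 0.027 0 0 0.084' >/dev/null
python3 -c "
from h import *
delta([.5033,.2722,.185],16.8)"
```

```text
t: 14.55
ee_pos: [0.5131, 0.2362, 0.2134]
tcp_rot: [-180.0, 0.0, 21.5]
contact_force: [0.1, -0.5, -8.0]
gripper_width: 0.0286
t 15.15 pos [0.524  0.2706 0.1848] rot [179.97   0.22  16.79] q [20. 21. -1. 68. -0. 93.] F [-0.1 -0.6 -8. ] M [-0.04  0.05  0.02] w 0.0287
shift [-0.0193 -0.0075 -0.0002] turn [ 0.0005  0.0039 -0.0002]
```

```bash
python3 -m inch '1 -0.005 -0.002 0 0 0 0;1 -0.012 -0.005 0 0 0 0;1 -0.018 -0.007 0 0 0 0;1 -0.0195 -0.0075 0 0 0 0;1 -0.0195 -0.0075 0 0 0 0;1 -0.0195 -0.0075 0 0 0 0'
python3 - <<'E'
from h import *
from bench import arm
delta([.5033,.2722,.16],16.8)
z=arm.read_state()["ee_pos"][2]-.0614
for n in('side','top'):
    d=arm.get_image(n); np.savez(n+"7.npz",**d)
    r,c=iou_yaw(d,np.array([.5033,.2722]),z,range(-28,-14));print(n,z,c,[(a,float(b),float(e)) for a,b,e in r])
    u,v=proj(d,[.5033,.2722,.08])[0].astype(int)
    cv2.imwrite(f'pics/{n}7.png',cv2.resize(d['frame'][max(v-60,0):v+60,u-70:u+70,::-1],(700,600),interpolation=cv2.INTER_CUBIC))
E
```

```text
t: 15.75
ee_pos: [0.5046, 0.273, 0.1871]
tcp_rot: [180.0, -0.1, 16.8]
contact_force: [0.4, 0.2, -7.6]
gripper_width: 0.0285
t 15.75 pos [0.5046 0.273  0.1871] rot [ 1.7999e+02 -5.0000e-02  1.6790e+01] q [20. 19. -4. 67. -0. 94.] F [ 0.4  0.2 -7.6] M [-0.03 -0.03  0.02] w 0.0285
shift [-0.0015  0.0004  0.0271] turn [ 0.0001 -0.0009 -0.0002]
side 0.12572342730134445 1108 [(-28, 66.6, -4.7), (-27, 65.8, -4.3), (-26, 65.2, -3.8), (-25, 64.7, -3.3), (-24, 64.1, -2.7), (-23, 64.1, -1.9), (-22, 63.8, -1.4), (-21, 63.8, -0.8), (-20, 64.2, -0.3), (-19, 65.0, -0.0), (-18, 66.3, 0.1), (-17, 67.8, 0.2), (-16, 69.1, 0.3), (-15, 70.5, 0.4)]
top 0.12572342730134445 1042 [(-28, 64.7, 5.4), (-27, 64.3, 5.0), (-26, 63.8, 4.4), (-25, 63.4, 3.8), (-24, 63.0, 3.2), (-23, 62.6, 2.7), (-22, 62.4, 2.3), (-21, 62.5, 1.8), (-20, 62.8, 1.4), (-19, 63.4, 1.2), (-18, 64.3, 1.0), (-17, 65.4, 0.8), (-16, 66.3, 0.6), (-15, 67.4, 0.4)]
```

View pics/side7.png

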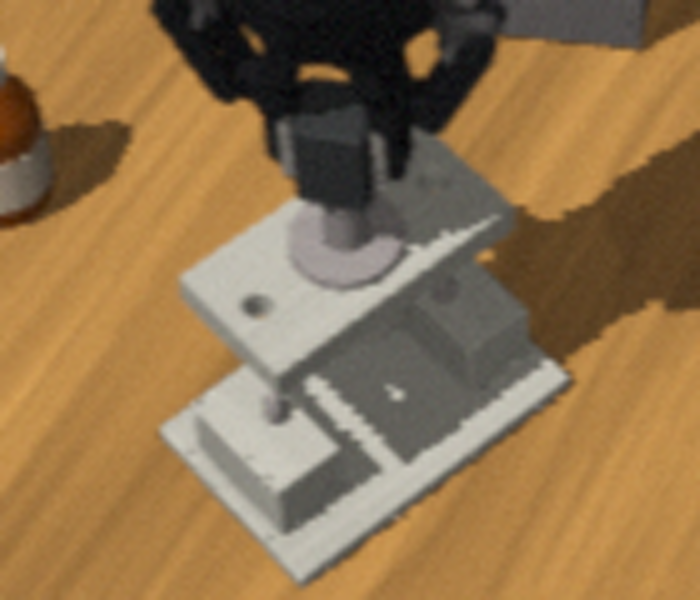

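View pics/top7.png

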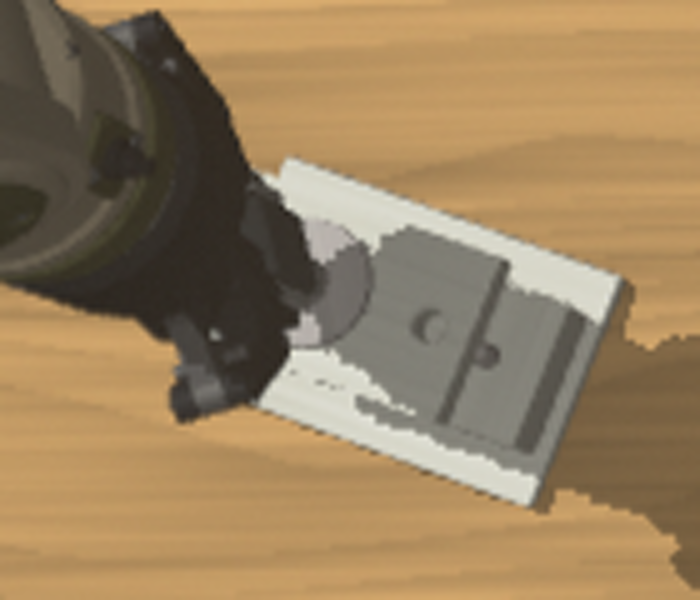

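```bash
python3 - <<'E'
from h import *
o=[]
d=dict(np.load("top7.npz"));u,v=proj(d,[.5033,.2722,.08])[0].astype(int);u0,v0=u-70,v-60;print("top",u0,v0)
a=d['frame'][v0+55:v0+85,u0+75:u0+115,::-1];print(u0+75,v0+55)
o.append(cv2.resize(a,(400,300),interpolation=cv2.INTER_CUBIC))
d=dict(np.load("side7.npz"));u,v=proj(d,[.5033,.2722,.08])[0].astype(int);u0,v0=u-70,v-60;print("side",u0,v0)
a=d['frame'][v0+53:v0+93,u0+35:u0+75,::-1];print(u0+35,v0+53)
b=d['frame'][v0+28:v0+68,u0+70:u0+110,::-1];print(u0+70,v0+28)
c=np.hstack([cv2.resize(a,(400,400),interpolation=cv2.INTER_CUBIC),cv2.convertScaleAbs(cv2.resize(b,(400,400),interpolation=cv2.INTER_CUBIC),alpha=1.8)])
cv2.imwrite("pics/c7t.png",cv2.resize(a if 0 else o[0],(800,600)));cv2.imwrite("pics/c7s.png",c)
E
```

```text
top 90 202
165 257
side 197 287
232 340
267 315
```

View pics/c7t.png

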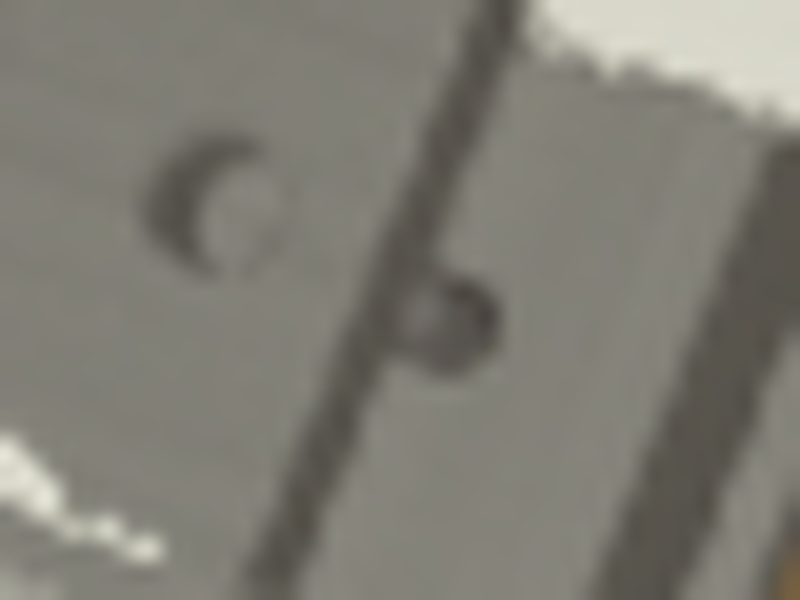

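View pics/c7s.png

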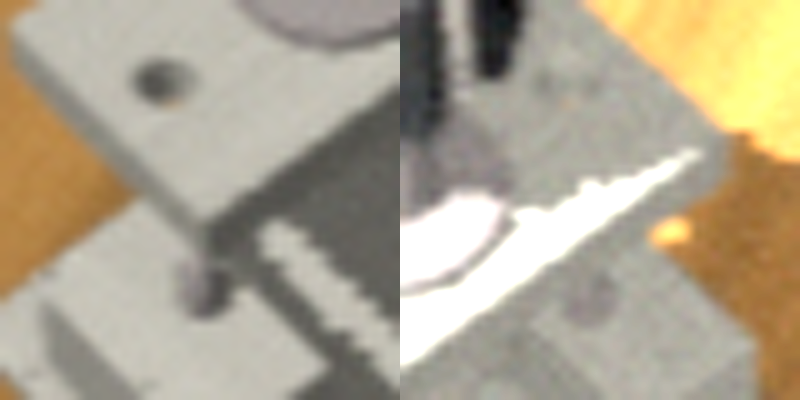

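```bash
python3 - <<'E'
from h import *
def hit(d,u,v,z):
    R=cv2.Rodrigues(d["rvec"])[0];C=-R.T@d["tvec"];r=np.array([(u-d["cx"])/d["fx"],(v-d["cy"])/d["fy"],1])@R
    return (C+r*(z-C[2])/r[2])[:2]
T=dict(np.load("top7.npz"));S=dict(np.load("side7.npz"))
zt=.1257
a=np.radians(69.4);ey=np.array([np.cos(a),np.sin(a)]);ex=np.array([ey[1],-ey[0]])
def rep(n,h,p):
    print(n,"hole",h.round(4),"pin",p.round(4),"hole-pin in cradle x,y mm",np.round([(h-p)@ex*1000,(h-p)@ey*1000],1))
rep("top -y",hit(T,165+218/20-.5,257+205/20-.5,zt),hit(T,165+448/20-.5,257+328/20-.5,.052))
rep("side +y",hit(S,232+16.5-.5,340+8.-.5,zt),hit(S,232+20.5-.5,340+29.-.5,.052))
rep("side -y",hit(S,267+16.5-.5,315+8.3-.5,zt),hit(S,267+19-.5,315+29.5-.5,.052))
T0=dict(np.load("top0.npz"))
# nominal
c=np.array([.5046,.273])
for s in(1,-1): print("TCP-based hole",s,(c+s*.046*ey).round(4))
E
```

```text
top -y hole [0.489  0.2298] pin [0.4871 0.2278] hole-pin in cradle x,y mm [1.1 2.5]
side +y hole [0.5201 0.3169] pin [0.5173 0.316 ] hole-pin in cradle x,y mm [2.3 1.9]
side -y hole [0.4886 0.2306] pin [0.4858 0.2295] hole-pin in cradle x,y mm [2.2 2.1]
TCP-based hole 1 [0.5208 0.3161]
TCP-based hole -1 [0.4884 0.2299]
```

```bash
python3 -c "
from h import *
delta([.5024,.2717,.162],16.8)"
```

```text
t 15.85 pos [0.5047 0.2729 0.1869] rot [ 1.7999e+02 -3.0000e-02  1.6780e+01] q [20. 19. -4. 67. -0. 94.] F [ 0.5 -0.4 -7.2] M [-0.03 -0.01  0.04] w 0.0288
shift [-0.0026  0.0005  0.0249] turn [ 0.0002 -0.0005 -0.0003]
```

```bash
python3 -m inch '1 -0.001 0 0.005 0 0 0;1 -0.0026 0.0005 0.011 0 0 0;1 -0.0026 0.0005 0.018 0 0 0;1 -0.0026 0.0005 0.025 0 0 0;1 -0.0026 0.0005 0.03 0 0 0;1 -0.0026 0.0005 0.034 0 0 0;1 -0.0026 0.0005 0.035 0 0 0;1 -0.0026 0.0005 0.035 0 0 0'
python3 - <<'E'
from h import *
from bench import arm
delta([.5024,.2717,.13],16.8)
T=arm.get_image('top');S=arm.get_image('side');np.savez("top8.npz",**T);np.savez("side8.npz",**S)
for n,d,b in(("t",T,(165,255)),("s",S,(225,325))):
    cv2.imwrite(f"pics/c8{n}.png",cv2.convertScaleAbs(cv2.resize(d['frame'][b[1]:b[1]+60,b[0]:b[0]+80,::-1],(800,600),interpolation=cv2.INTER_CUBIC),alpha=1.3))
E
```

```text
t: 16.65
ee_pos: [0.502, 0.2717, 0.1516]
tcp_rot: [180.0, 0.0, 16.8]
contact_force: [0.5, -0.1, -7.0]
gripper_width: 0.0288
t 16.65 pos [0.502  0.2717 0.1516] rot [1.800e+02 1.000e-02 1.679e+01] q [20. 20. -8. 62. -0. 94.] F [ 0.5 -0.1 -7. ] M [-0.02  0.02  0.02] w 0.0288
shift [0.0004 0.0001 0.0216] turn [ 0.0001  0.0002 -0.0002]
```

View pics/c8t.png

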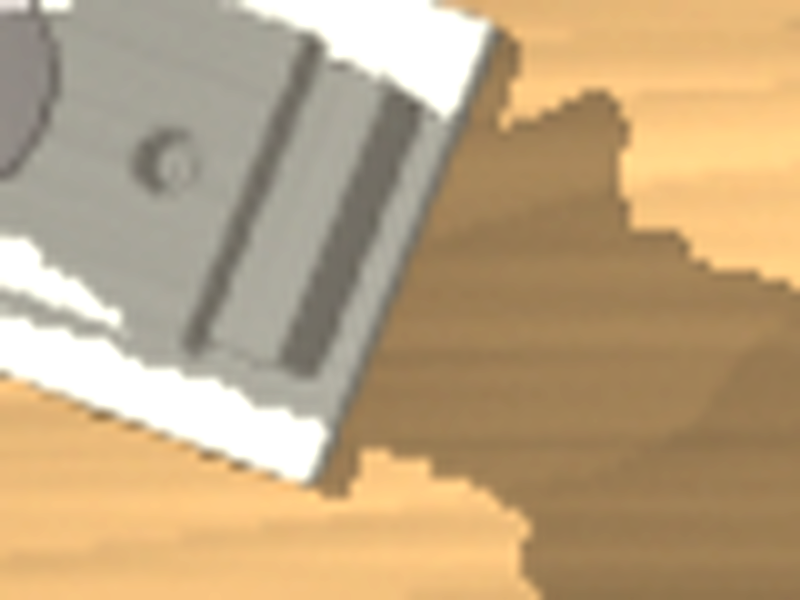

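View pics/c8s.png

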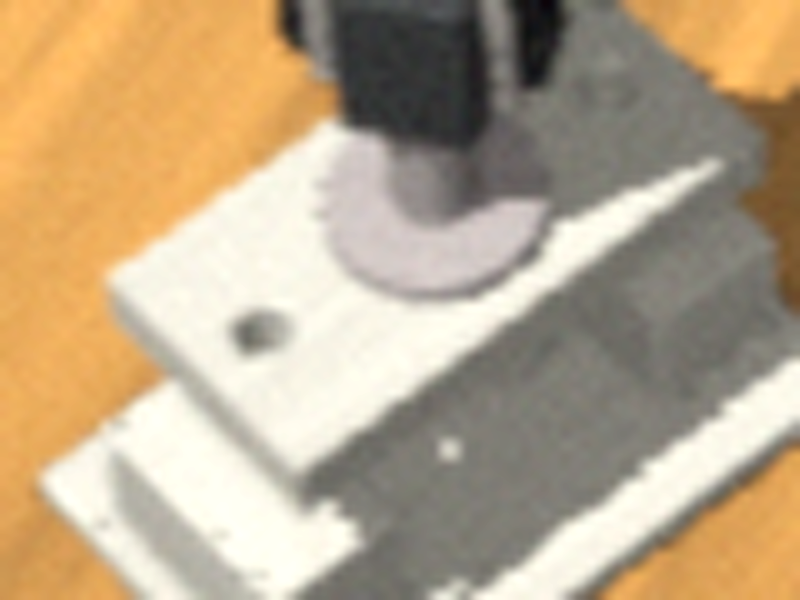

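```bash
python3 - <<'E'
from h import *
def hit(d,u,v,z):
    R=cv2.Rodrigues(d["rvec"])[0];C=-R.T@d["tvec"];r=np.array([(u-d["cx"])/d["fx"],(v-d["cy"])/d["fy"],1])@R
    return (C+r*(z-C[2])/r[2])[:2]
T=dict(np.load("top8.npz"));S=dict(np.load("side8.npz"))
a=np.radians(69.4);ey=np.array([np.cos(a),np.sin(a)]);ex=np.array([ey[1],-ey[0]])
for n,h,p in(("top",hit(T,165+16.7-.5,255+16.2-.5,.0902),[.4871,.2278]),("side+",hit(S,225+26.1-.5,325+33.1-.5,.0902),[.5173,.316]),("side-",hit(S,225+60.5-.5,325+8.5-.5,.0902),[.4858,.2295])):
    print(n,h.round(4),np.round([(h-p)@ex*1000,(h-p)@ey*1000],1))
E
```

```text
top [0.4864 0.2286] [-0.9  0.5]
side+ [0.5179 0.3154] [ 0.8 -0.3]
side- [0.4861 0.2288] [ 0.5 -0.6]
```

The holes line up with the pins to under 1 mm. I'll lower slowly and watch the force.

```bash
python3 -m inch '1 0 0 0.004 0 0 0;1 0 0 0.008 0 0 0;1 0 0 0.011 0 0 0;1 0 0 0.014 0 0 0;1 0 0 0.016 0 0 0;1 0 0 0.018 0 0 0;1 0 0 0.019 0 0 0;1 0 0 0.02 0 0 0;1 0 0 0.02 0 0 0'
python3 -c "
from h import *
delta([.5020,.2717,.1224],16.8)"
```

```text
t: 17.65
ee_pos: [0.5021, 0.2717, 0.1317]
tcp_rot: [180.0, -0.0, 16.8]
contact_force: [-0.4, -0.0, -7.8]
gripper_width: 0.029
t 17.65 pos [0.5021 0.2717 0.1317] rot [ 1.7999e+02 -1.0000e-02  1.6790e+01] q [ 20.  21. -10.  60.  -0.  94.] F [-0.4 -0.  -7.8] M [ 0.02 -0.05  0.  ] w 0.029
shift [-0.0001 -0.      0.0093] turn [ 0.0001 -0.0001 -0.0002]
```

Both pins have gone in (4.5 mm below tip height) with no contact force.

```bash
python3 -m inch '1 0 0 0.001 0 0 0;1 0 0 0.002 0 0 0;1 0 0 0.003 0 0 0;1 0 0 0.004 0 0 0;1 0 0 0.005 0 0 0;1 0 0 0.006 0 0 0;1 0 0 0.007 0 0 0;1 0 0 0.0075 0 0 0;1 0 0 0.008 0 0 0;1 0 0 0.008 0 0 0'
python3 -c "
from h import *
delta([.5020,.2717,.1224],16.8)"
```

```text
t: 18.65
ee_pos: [0.5025, 0.2718, 0.1239]
tcp_rot: [180.0, -0.1, 16.8]
contact_force: [3.1, -0.6, -7.6]
gripper_width: 0.0292
t 18.65 pos [0.5025 0.2718 0.1239] rot [ 1.7999e+02 -5.0000e-02  1.6780e+01] q [ 20.  21. -10.  58.  -0.  94.] F [ 3.1 -0.6 -7.6] M [ 0.15 -0.87 -0.15] w 0.0292
shift [-0.0005 -0.0001  0.0015] turn [ 0.0001 -0.001  -0.0004]
```

```bash
python3 -m inch '1 0.0005 0 0 0 0 0;1 0.0006 0 0.0005 0 0 0;1 0.0006 0 0.001 0 0 0;1 0.0006 0 0.0015 0 0 0;1 0.0006 0 0.002 0 0 0;1 0.0006 0 0.002 0 0 0'
python3 -c "
from h import *
delta([.5020,.2717,.1224],16.8)"
```

```text
t: 19.25
ee_pos: [0.5026, 0.2719, 0.1224]
tcp_rot: [180.0, -0.0, 16.8]
contact_force: [-0.4, -0.7, 0.4]
gripper_width: 0.029
t 19.25 pos [0.5026 0.2719 0.1224] rot [ 1.7999e+02 -2.0000e-02  1.6790e+01] q [ 20.  21. -10.  58.  -0.  94.] F [-0.4 -0.7  0.4] M [-0.09 -0.24 -0.16] w 0.029
shift [-0.0006 -0.      0.    ] turn [ 0.0001 -0.0004 -0.0002]
```

The seat is at the predicted height and the weight has been taken up. I'll press very slightly, then open and look.

```bash
python3 -m inch '1 0 0 0.0004 0 0 0;1 0 0 0.0004 0 0 0;1 0 0 0.0004 0 0 0'
python3 -m inch '0.6 0 0 0 0 0 0;0.4 0 0 0 0 0 0;0.2 0 0 0 0 0 0;0 0 0 0 0 0 0;0 0 0 0 0 0 0;0 0 0 0 0 0 0;0 0 0 0 0 0 0;0 0 0 0 0 0 0'
python3 - <<'E'
from h import *
from bench import arm
delta([.5020,.2717,.25],16.8)
S=arm.get_image('side');cv2.imwrite("pics/s9.png",cv2.resize(S['frame'][270:410,190:330,::-1],(600,600),interpolation=cv2.INTER_CUBIC))
E
```

```text
t: 19.55
ee_pos: [0.5026, 0.2719, 0.1224]
tcp_rot: [180.0, -0.0, 16.8]
contact_force: [-1.7, -2.9, 6.2]
gripper_width: 0.0289
t: 20.35
ee_pos: [0.5026, 0.2719, 0.1213]
tcp_rot: [180.0, 0.0, 16.8]
contact_force: [0.4, -0.8, -1.2]
gripper_width: 0.0854
t 20.35 pos [0.5026 0.2719 0.1213] rot [179.99   0.    16.79] q [ 20.  21. -10.  58.  -0.  94.] F [ 0.4 -0.8 -1.2] M [ 0.05  0.02 -0.03] w 0.0854
shift [-0.0007  0.     -0.1287] turn [ 0.0001  0.     -0.0001]
```

View pics/s9.png

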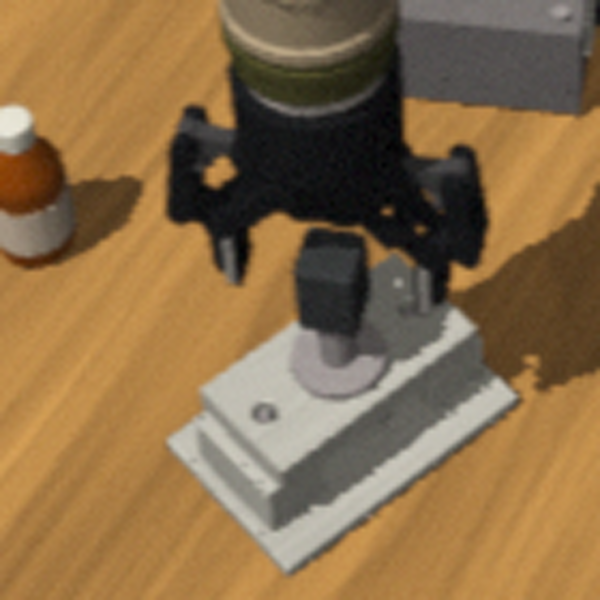

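The cap lies flat on the cradle with the pin showing in the hole at (264,412), and the puller stands clear between the open jaws. Now I'll go straight up and away.

```bash
python3 -m inch '0 0 0 -0.01 0 0 0;0 0 0 -0.03 0 0 0;0 0 0 -0.06 0 0 0;0 0 0 -0.09 0 0 0;0 0 0 -0.12 0 0 0;0 0 0 -0.13 0 0 0;0 0 0 -0.13 0 0 0'
python3 -m inch '0 0.01 -0.03 0 0 0 0;0 0.02 -0.065 0 0 0 0;0 0.03 -0.1 0 0 0 0;0 0.035 -0.13 0 0 0 0;0 -0.05 0.03 0 0 0 0;0 -0.05 0.03 0 0 0 0;0 -0.05 0.03 0 0 0 0;0 -0.05 0.03 0 0 0 0;0 -0.05 0.03 0 0 0 0' >/dev/null
python3 - <<'E'
from h import *
from bench import arm
delta([.5020,.2717,.25],16.8)
for n in('side','top'):
    d=arm.get_image(n);np.savez(n+"10.npz",**d);cv2.imwrite(f"pics/{n}10.png",d['frame'][:,:,::-1])
    W=cloud(d).reshape(-1,3);near=np.hypot(W[:,0]-.5026,W[:,1]-.2719)<.075
    s=W[near&(W[:,2]>.056)&(W[:,2]<.066)]
    if len(s)>50:
        A=np.c_[s[:,:2]-[.5026,.2719],np.ones(len(s))];print(n,len(s),np.linalg.lstsq(A,s[:,2],rcond=None)[0].round(4),cv2.minAreaRect((s[:,:2]*1000).astype(np.float32)))
    g=W[near&(W[:,2]>.12)&(W[:,2]<.16)]
    if len(g): print("grip",g.mean(0),np.nanmax(g[:,2]))
E
```

```text
t: 21.1
ee_pos: [0.5036, 0.2723, 0.2536]
tcp_rot: [-180.0, -0.2, 16.8]
contact_force: [0.6, 0.1, 0.1]
gripper_width: 0.0854
t 22.0 pos [0.4615 0.2254 0.2498] rot [179.95   0.23  16.57] q [17. 11. -6. 73. -0. 91.] F [0.7 0.5 0.3] M [0.02 0.   0.01] w 0.0853
shift [ 0.052  -0.0328 -0.0004] turn [ 0.0009  0.0039 -0.004 ]
side 1165 [ 0.005  -0.0032  0.0612] ((502.2154235839844, 272.16180419921875), (127.28926849365234, 68.52669525146484), 69.2209243774414)
grip [0.49906306 0.27901586 0.14094311] 0.153876182341689
top 1057 [0.0009 0.0291 0.0612] ((498.3625793457031, 259.0592346191406), (97.33342742919922, 63.866214752197266), 69.52140045166016)
grip [0.50270279 0.2601023  0.13693772] 0.15096670323550782
```

View pics/side10.png

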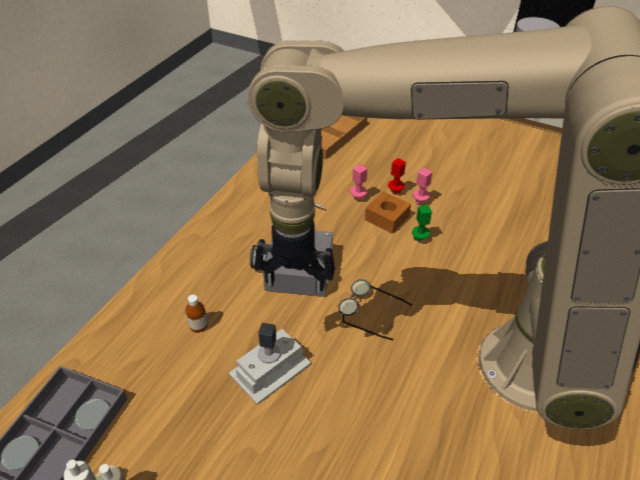

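View pics/top10.png

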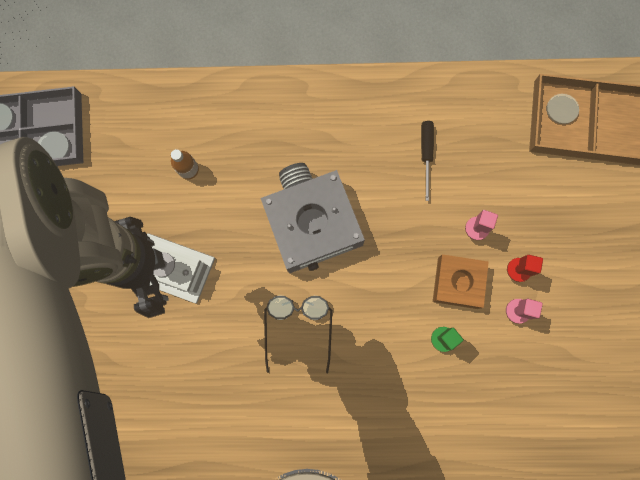

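The cap lies flat with its top at 61.2 mm (61 expected) and tilt under 0.3°. The puller stands upright, the bystanders are where they were and the arm is clear, so I'm handing in.

```bash
python3 -m inch '0 0 0 0 0 0 0;0 0 0 0 0 0 0;0 0 0 0 0 0 0'; python3 -c "
from bench import arm
print(arm.finish_job())"
```

```text
t: 22.4
ee_pos: [0.4635, 0.2296, 0.2509]
tcp_rot: [180.0, 0.0, 16.9]
contact_force: [0.1, -0.3, 0.8]
gripper_width: 0.0851
the job is handed in; nothing more can be done
None
```

The bearing cap is off and lying flat on the service cradle's two pins, with the puller still standing in it. I handed the job in at t ≈ 22.4 s; it returned no verdict.

- **Puller:** I took it from the stand and lowered it into the cap. It met no contact at ring height, so the bar went straight through the slots. I had estimated the slot angle from the images, so there was no searching by turning. I then turned it about 1.1 rad clockwise, until the torque reached about 1.1 N·m.
- **Drawing the cap:** I drew it straight up with the puller; the highest reading I took was 11.5 N. After the lift the cap had turned about 2.5° relative to the gripper, probably from slip or give in the jaws while tightening. I measured this and allowed for it.
- **Setting down:** There was one light side contact of about 3 N against a pin, eased by a 0.6 mm shift. The weight came off the gripper at the predicted height.

**Last checks:**
- In the side camera the cap's top face is at 61.2 mm (61 expected), with tilt under 0.4°.
- The top camera's plane fit gave 1.7° along y, and its centre was also off. The arm hid part of the cap in that view, so I relied on the side view.
- The puller is upright and the arm is clear of everything.
- By eye, the spectacles, bottle and screwdriver are where they were in the first pictures. I did not re-measure them.

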